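# Prime the lift's hand lubricator

## Robot

A 6-joint arm with a two-finger parallel gripper is mounted at the origin on the work surface. World frame = base frame: x ahead of the robot, y to its left, z up, the work surface at z = 0. Lengths are in mm, angles in rad, forces in N, time in s.
With the tool pointing down it reaches from about 275 to 750 mm from the base axis. Payload 10.2 kg.
Tool frame: the origin (TCP) lies between the finger pads; the fingertips stand 17 mm ahead of it and the grasp point (between the pads) lies 2 mm behind it; y points along the fingers, x is the direction in which the jaws open and shut, and the axes are right-handed (so a half turn about y gives the same grasp; the last joint's range is limited). The gripper opens to 85 mm and grips with 20 to 120 N. Pads are 22 mm wide; open, the fingers measure 114 mm over their backs; the gripper's body (76 mm by 85 mm) begins 54 mm behind the grasp point. The pads swing forward as they close: fully open they stand 13 mm farther back than shut.
Start: joints at [0.914, 0.313, 1.498, -0, 1.331, -0.223], TCP at [220.682, 476.372, 248.294] pointing down, gripper open.
Joint ranges: [-2.94, 2.94], [-0.97, 2.17], [0.19, 2.56], [-1.23, 4.37], [0.02, 3.11], [-2.88, 2.88]. Speed limits (rad/s): [2.39, 2.39, 3.01, 3.14, 3.14, 3.14].

## Interface

Orientations are given as a unit quaternion [w, x, y, z].
In Python, from rig import ctrl gives the robot as it stands.
- The arm moves only by the tool jog_arm, never from a script. Its argument "targets" is a list of rows, each an object with "offset": the shift along the tool's x, y, z in m, a list of three; "yaw": the turn about the tool's y in rad. In form: [{"offset": [dx, dy, dz], "yaw": yaw}, ...]. A call has 1 to 12 rows; each row is the pose to reach, as a shift and turn from the pose measured when the call began, along the tool's axes at that moment; what a row does not reach only later rows make up. A row lasts 1/12 s, in which the tool goes at most 41.7 mm and 7.16 degrees, less where a joint would pass 70% of its speed; a pose out of reach is approached as far as the arm can. A call with a gripper value outside its range is refused whole. "fingers" is the finger opening in m, from 0 to 0.0854, set as the call begins (left out, the last holds). The fingers move at their own pace and stop on an object; "grip_force" is the grip in N (left out, the last holds). Time passes only in rows, so rows that repeat a pose let the fingers close. It gives the time, the measured TCP pose, the force and the opening at its end, in the units of the state.
- ctrl.sense(): the state, without advancing time (a new reading comes with each control period).
- ctrl.capture(name): name is "scene" or "side" or "wrist"; returns a dict with "img" (384x512x3 uint8, red, green, blue), "intrinsics" (3x3 intrinsics, pixels), "k1" (the pictures are not rectified: a ray, as slopes to the right and down, at radius r is drawn at 1 + k1 r^2 times it, then the intrinsics apply), "T" (4x4, takes a point from camera to world coordinates); the wrist camera has in their place "mount" (4x4, takes a point from camera to tool coordinates, whose origin is the TCP and whose axes are the tool frame's). Camera axes: x right, y up, looking along -z (the intrinsics and any distortion apply to the point x, -y, -z); pixel columns grow to the right and rows downward; lengths in mm; the calibration is good to about 2 mm. A picture is of the moment at which its call begins: read the wrist's pose just before it. There is no depth.
- ctrl.finish_job(): hands the job in, once; it reports no verdict.
Trained networks look in the newest picture that a camera, given by its name, has taken for a name from the list of things; names that differ only in an ending like _2 or _b are one class to them, and where a whole thing is asked for, a point or a joint stands for the part that bears it (a point fixed in the world has none). Each returns a list of dicts, best first, with "score" (0 to 1); they miss things now and then, are a little off and sometimes report something else, mostly with a low value. They report only what shows in the picture. A call takes as long as a camera call. They do not tell look-alikes from the thing itself.
- ctrl.boxes_of(camera, target): "box" ([left, top, right, bottom] in pixels, round what is visible of it).
- ctrl.regions_of(camera, target): "region" (384x512 bool, what is visible of it) and "box" ([left, top, right, bottom] in pixels, round what is visible of it).
The state is a dict: "time_s": time; "joints": joint angles; "dq": joint speeds; "tau": joint torques, N m; "eef_pos": TCP position; "ee_rot": TCP orientation; "force": force on the tool from outside, world axes, zero at the start; "wrist_torque": the same for the moment, N m; "grip_width": opening from 0.0 (shut) to 1.0 (fully open).
Only numpy, scipy, OpenCV 4.12 (cv2) and the standard library are available. Lean on these libraries where they do the work, as an engineer would, in place of code of your own. Each camera call takes 0.05 s, during which the arm holds its last target.

## Task

Prime the bike lift's hand lubricator: with the fingertips press its black palm button right down and let it come right back up, again and again, until the indicator pin on the distributor block has popped fully out; then leave the button up. Do not hammer the button, keep off the distributor block and its pin, and leave the things standing about where they are.

Things in the scene. Friction and masses are not known exactly. Their poses are not given: they have to be found in the camera images.
- pump: Hand lubricator bolted to the bench, front to the robot within 0.6 rad, left or right of the block. Origin: on the bench, on the plunger's axis; x points to the reservoir. Grey foot x -66 to 134, y -48 to 48 mm; grey casting 62 mm wide, x -34 to 62, 87 mm high; hexagon gland nut at the origin up to z = 107; white reservoir, 72 mm in diameter, at x = 98, its black cap up to z = 121.
- knob_top (a point): Centre of the top of the black mushroom palm button (40 mm in diameter, 18 mm thick, flat top 32 mm across) on the steel plunger stem; 150 mm above the bench when up, moves straight down with the plunger. z up.
- plunger (a joint): Plunger stroke, m: 0 = up (rest), 0.020 = at its bottom stop. A spring pushes it up with 5 N at the top, 9 N at the bottom; pumping adds 5 to 11 N. A full stroke goes from less than 0.001 to more than 0.017; short strokes may do nothing.
- block: Distributor block bolted to the bench beside the pump, not to be touched. Origin: on the bench, below the pin; yaw within 0.8 rad. Steel plate 130 x 84 mm, aluminium block 104 x 54 mm up to z = 58 mm with three brass unions and copper pipes on each long side, on top a brass hexagon boss with a round neck (24 mm in diameter) up to z = 79 mm, from which the pin rises.
- pin_top (a point): Centre of the top of the steel indicator pin (14 mm in diameter) in the brass neck of the block. About 80.5 mm above the bench when in (nearly flush with the neck), 104.5 mm when fully out. z up.
- pin (a joint): How far the indicator pin stands out, m: 0 = in, 0.024 = fully out. It is spring-loaded and stays in, creeping out by less than 3 mm, until the line pressure frees it; then it pops fully out at once. Four to six full strokes are needed, depending on the pressure left in the line, which cannot be seen. Once out it stays out; further strokes change nothing.
- oil_bottle: Bystander: grey oil bottle with black cap, 66 mm in diameter, 200 mm high, standing. Origin: centre of its underside.
- cartridge: Bystander: white grease cartridge with black cap, 55 mm in diameter, 197 mm high, standing. Origin: centre of its underside.
- fluid_can: Bystander: metal can, 72 mm in diameter, 115 mm high, standing beyond the pump and the block. Origin: centre of its underside.
Not all that is in view belongs to the job. Of the things that look like the pump, the middle-sized one is meant.

How it is judged (in metres and radians):
On the way, in this order (a step that is already met when the one before it is completed fails the run):
1. the plunger is pressed deep (more than 15 of its 20 mm) (value of joint plunger above 0.015 m).
2. it is let up again (value of joint plunger below 0.003 m).
3. and pressed deep again (value of joint plunger above 0.015 m).
4. pumping brings the indicator pin fully out (more than 22 of its 24 mm) (value of joint pin above 0.022 m), for 0.1 s.
At the end, for the whole second after the job is handed in: the indicator pin stands out by more than 22 of its 24 mm, the plunger is back up (within 2 mm), and the bottle, cartridge and can are within 30 mm of where they stood (value of joint pin above 0.022 m and value of joint plunger below 0.002 m and distance of each of oil_bottle, cartridge, fluid_can from where it was at the start of the episode below 0.03 m); the robot touches nothing.
It fails at once if the robot touches the distributor block or its pin (more than 1 N) (contact force between any of the fingers, the arm and block above 1 N).
It fails at once if the button is hammered or forced (more than 60 N between the fingers and the lubricator), or something other than the fingers presses the lubricator (contact force between the fingers and pump above 60 N or contact force between the arm and pump above 2 N).
It fails at once if a bystander is moved or lifted by more than 30 mm or tipped (distance of any of oil_bottle, cartridge, fluid_can from where it was at the start of the episode above 0.03 m or angle between any of oil_bottle, cartridge, fluid_can's own z axis and vertical above 0.5 rad).
It also fails if it takes over 45 s, if anything falls off the work surface, if the arm or the gripper's body presses on something with over 40 N, if the wrist force passes 120 N, or if a joint passes its speed limit or range.

## Working session

There is one attempt and no reset: what is moved stays moved. The work goes in short steps, Python scripts to look and compute and a tool call to move; the robot and the scene stay as the last step left them, time stands still between calls to the robot, and variables do not carry over. Pictures are saved under pics/ and viewed, and the job is handed in when it is done.

Besides the shell and the picture viewer there is one more tool, called after ">>>" in YAML: its name, and indented under it one key for each argument. jog_arm: Moves the arm, as the interface text tells. Its arguments: {"type":"object","properties":{"targets":{"type":"array"},"fingers":{"type":"number"},"grip_force":{"type":"number"}},"required":["targets"]}

```bash
ls; mkdir -p pics; python3 - <<'E'
from rig import ctrl
import cv2
s=ctrl.sense(); print({k:s[k] for k in('time_s','eef_pos','ee_rot','force','grip_width')})
for c in('scene','side','wrist'):
    d=ctrl.capture(c); cv2.imwrite(f'pics/{c}0.png',d['img'][:,:,::-1])
    print(c,d['intrinsics'],d['k1'],d.get('T',d.get('mount')))
    for t in('pump','knob_top','block','pin_top','oil_bottle','cartridge','fluid_can'):
        print(c,t,[(round(b['score'],2),[int(v) for v in b['box']]) for b in ctrl.boxes_of(c,t)][:5])
print(ctrl.sense()['time_s'])
E
```

```text
pics
{'time_s': 0.0, 'eef_pos': array([220.51977545, 476.16207493, 247.72128431]), 'ee_rot': array([-0.59572618,  0.59605346,  0.3802398 , -0.38111452]), 'force': array([ 0.24557775,  0.4465111 , -0.13784257]), 'grip_width': 1.0030399569207042}
scene [[451.65268328   0.         263.14966467]
 [  0.         451.65268328 181.39093574]
 [  0.           0.           1.        ]] 0.03166340945513197 [[ 8.91053021e-01 -3.66101266e-01  2.68317679e-01  8.86985585e+02]
 [ 4.53836633e-01  7.28414480e-01 -5.13268600e-01 -7.38088607e+02]
 [-7.53819894e-03  5.79121929e-01  8.15206089e-01  1.28696527e+03]
 [ 0.00000000e+00  0.00000000e+00  0.00000000e+00  1.00000000e+00]]
scene pump [(0.78, [134, 210, 179, 242]), (0.7, [201, 211, 267, 254]), (0.59, [200, 106, 280, 170])]
scene knob_top [(0.59, [214, 111, 232, 125]), (0.55, [214, 211, 231, 227]), (0.52, [141, 214, 145, 218])]
scene block []
scene pin_top []
scene oil_bottle [(0.87, [292, 80, 310, 126])]
scene cartridge [(0.89, [153, 254, 188, 299])]
scene fluid_can [(0.7, [335, 204, 358, 240]), (0.25, [287, 150, 326, 188])]
side [[486.867198     0.
[... 702 characters left out ...]
55])]
side cartridge [(0.61, [317, 235, 345, 314])]
side fluid_can [(0.77, [313, 152, 334, 193])]
wrist [[343.74876287   0.         255.55991845]
 [  0.         343.74876287 193.98109906]
 [  0.           0.           1.        ]] -0.07208400565105218 [[ 9.99999727e-01  6.49352407e-04 -3.53065550e-04  7.46154730e-01]
 [-5.42419699e-04  3.20238353e-01 -9.47336848e-01 -1.24796523e+02]
 [-5.02090332e-04  9.47336781e-01  3.20238617e-01  8.26778780e+01]
 [ 0.00000000e+00  0.00000000e+00  0.00000000e+00  1.00000000e+00]]
wrist pump [(0.59, [0, 248, 180, 372])]
wrist knob_top []
wrist block []
wrist pin_top []
wrist oil_bottle [(0.64, [243, 317, 291, 375])]
wrist cartridge []
wrist fluid_can []
1.2
```

View pics/scene0.png

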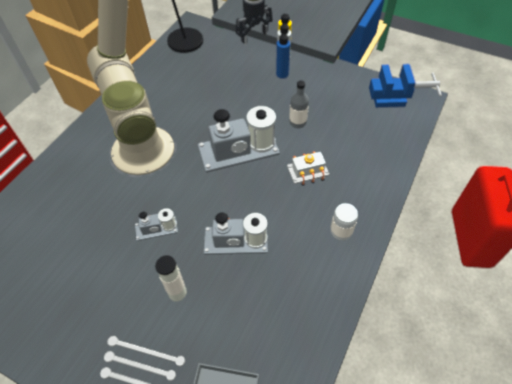

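View pics/side0.png

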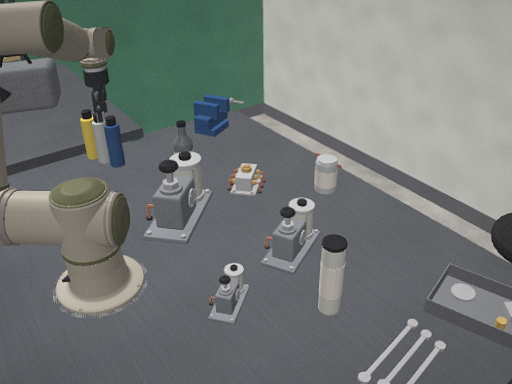

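View pics/wrist0.png

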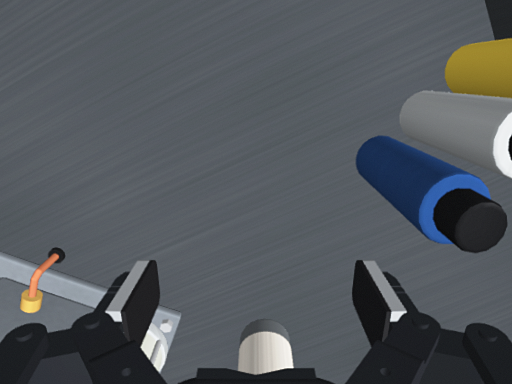

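```bash
cat >h.py <<'E'
import numpy as np
CAM={'scene':(451.65268328,263.14966467,181.39093574,0.03166340945513197,np.array([[ 8.91053021e-01,-3.66101266e-01,2.68317679e-01,8.86985585e+02],[4.53836633e-01,7.28414480e-01,-5.13268600e-01,-7.38088607e+02],[-7.53819894e-03,5.79121929e-01,8.15206089e-01,1.28696527e+03]])),
'side':(486.867198,260.05562397,184.74165618,-0.13865533648128237,np.array([[8.15878052e-01,3.01234101e-01,-4.93559541e-01,-1.93588011e+02],[-5.78115423e-01,4.08422081e-01,-7.06380890e-01,-9.99664627e+02],[-1.12053976e-02,8.61655047e-01,5.07370692e-01,8.31314902e+02]]))}
def ray(c,u,v):
    f,cx,cy,k,T=CAM[c]; d=np.array([(u-cx)/f,(v-cy)/f]); p=d.copy()
    for _ in range(20): p=d/(1+k*(p@p))
    r=T[:,:3]@np.array([p[0],-p[1],-1]); return T[:,3],r/np.linalg.norm(r)
def atz(c,u,v,z):
    o,r=ray(c,u,v); return o+r*(z-o[2])/r[2]
def tri(a,b):
    o1,r1=ray('scene',*a); o2,r2=ray('side',*b)
    t=np.linalg.lstsq(np.stack([r1,-r2],1),o2-o1,rcond=None)[0]
    p,q=o1+r1*t[0],o2+r2*t[1]; return (p+q)/2,np.linalg.norm(p-q)
def proj(c,P):
    f,cx,cy,k,T=CAM[c]; q=T[:,:3].T@(np.array(P)-T[:,3]); x,y=q[0]/-q[2],-q[1]/-q[2]
    s=1+k*(x*x+y*y); return np.array([f*x*s+cx,f*y*s+cy])
E
python3 - <<'E'
from h import *
import cv2
np.set_printoptions(precision=1,suppress=True)
for n,a,b in(('big knob',(222,115),(168,166)),('mid',(222,217),(288.5,211.5)),('small',(143,216),(225,279)),('blocktop',(309,158),(247,168))):
    print(n,tri(a,b))
for z in(150,): print(atz('scene',222,217,z),atz('side',288.5,211.5,z))
print('bottle',atz('scene',299,123,0),'cart',atz('scene',178,296,0),'can',atz('scene',341,234,0))
for c,(x,y,w) in{'scene':(185,190,100),'side':(240,180,100)}.items():
    im=cv2.imread(f'pics/{c}0.png')[y:y+75,x:x+w]; cv2.imwrite(f'pics/{c}_z.png',cv2.resize(im,None,fx=8,fy=8,interpolation=cv2.INTER_CUBIC))
E
```

```text
big knob (array([281.7, 131. , 190.8]), np.float64(1.471783073605158))
mid (array([ 460.4, -187. ,  139.3]), np.float64(3.9344464348707104))
small (array([ 220. , -265.8,   89.3]), np.float64(2.935097801831701))
blocktop (array([582.1, 188.1,  63.6]), np.float64(5.382244123400848))
[ 463.2 -190.2  150. ] [ 450.  -202.2  150. ]
bottle [461.6 379.3   0. ] cart [ 427.1 -411.5    0. ] can [781.6  -0.4   0. ]
```

View pics/scene_z.png

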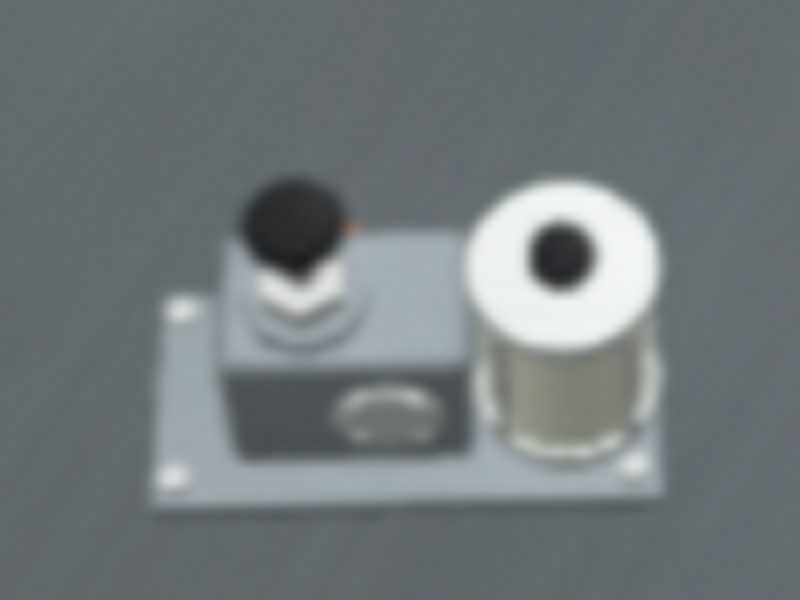

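View pics/side_z.png

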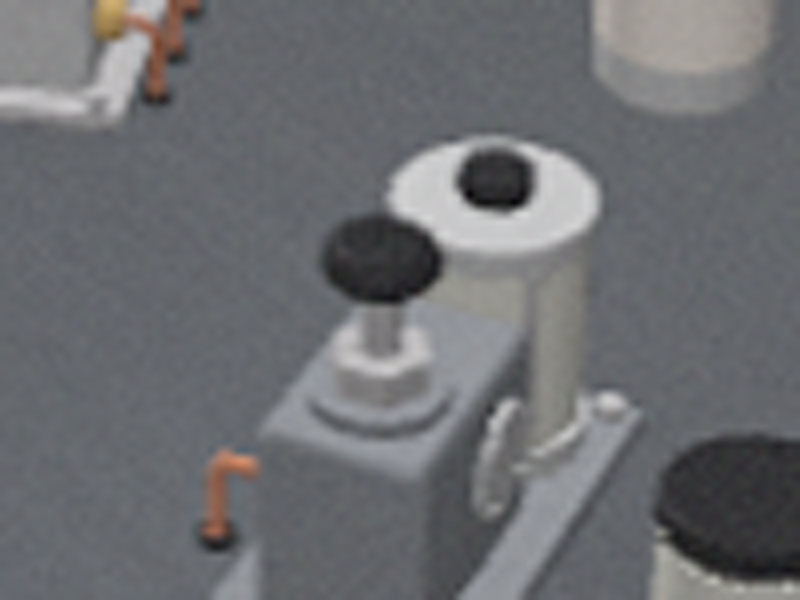

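```bash
cat >>h.py <<'E'
from scipy.spatial.transform import Rotation as Ro
def off(s,P):
    q=s['ee_rot']; R=Ro.from_quat([q[1],q[2],q[3],q[0]]).as_matrix()
    return R, R.T@(np.array(P)-s['eef_pos'])
E
python3 - <<'E'
from h import *
from rig import ctrl
np.set_printoptions(precision=4,suppress=True)
print(tri((222,217),(287.75,211)),atz('scene',222,216.7,150),atz('side',287.75,210.5,150))
R,o=off(ctrl.sense(),[460,-192,260]);print(R,o)
E
```

```text
(array([ 459.8062, -185.966 ,  139.6068]), np.float64(1.6368114611746247)) [ 462.6853 -189.2667  150.    ] [ 451.3294 -197.4921  150.    ]
[[ 0.4203  0.     -0.9074]
 [ 0.9074  0.      0.4203]
 [ 0.     -1.      0.    ]] [-505.8577  -11.7024 -498.0886]
```

>>> jog_arm:
  targets:
    - {"offset":[-0.01,-0.003,-0.01],"yaw":0}
    - {"offset":[-0.035,-0.008,-0.035],"yaw":0}
    - {"offset":[-0.063,-0.012,-0.062],"yaw":0}
    - {"offset":[-0.091,-0.012,-0.09],"yaw":0}
    - {"offset":[-0.119,-0.012,-0.118],"yaw":0}
    - {"offset":[-0.147,-0.012,-0.145],"yaw":0}
    - {"offset":[-0.175,-0.012,-0.173],"yaw":0}
    - {"offset":[-0.203,-0.012,-0.2],"yaw":0}
    - {"offset":[-0.231,-0.012,-0.228],"yaw":0}
    - {"offset":[-0.259,-0.012,-0.256],"yaw":0}
    - {"offset":[-0.287,-0.012,-0.283],"yaw":0}
    - {"offset":[-0.315,-0.012,-0.311],"yaw":0}
  fingers: 0.0
  grip_force: 40

```text
time_s: 2.2
eef_pos: [370.1, 57.5, 260.7]
ee_rot: [-0.596, 0.596, 0.381, -0.38]
force: [1.3, 0.1, 0.5]
grip_width: 0.001
```

>>> jog_arm:
  targets:
    - {"offset":[-0.028,0,-0.028],"yaw":0}
    - {"offset":[-0.056,0,-0.056],"yaw":0}
    - {"offset":[-0.084,0,-0.084],"yaw":0}
    - {"offset":[-0.112,0,-0.111],"yaw":0}
    - {"offset":[-0.14,0,-0.139],"yaw":0}
    - {"offset":[-0.165,0,-0.164],"yaw":0}
    - {"offset":[-0.18,0,-0.179],"yaw":0}
    - {"offset":[-0.187,0,-0.186],"yaw":0}
    - {"offset":[-0.187,0,-0.186],"yaw":0}
    - {"offset":[-0.187,0,-0.186],"yaw":0}

```text
time_s: 3.03
eef_pos: [459.7, -189.9, 260.8]
ee_rot: [-0.596, 0.596, 0.381, -0.38]
force: [-1.2, 1.0, 1.0]
grip_width: 0.003
```

```bash
python3 - <<'E'
from h import *
from rig import ctrl
import cv2
np.set_printoptions(precision=4,suppress=True)
s=ctrl.sense(); d=ctrl.capture('wrist')
cv2.imwrite('pics/w1.png',d['img'][:,:,::-1])
print(s['time_s'],s['eef_pos'],s['force'])
R=off(s,[0,0,0])[0]
M=d['mount']; T=np.c_[R@M[:3,:3],R@M[:3,3]+s['eef_pos']]
K=d['intrinsics']
CAM['wrist']=(K[0,0],K[0,2],K[1,2],d['k1'],T); np.save('Tw.npy',T)
for b in ctrl.boxes_of('wrist','knob_top'):
    x=b['box'];print(b['score'],x)
print(proj('wrist',[460,-188,150]),proj('wrist',[460,-188,140]))
for u,v in ((255,200),(255,150)): print(atz('wrist',u,v,150))
E
```

```text
3.0333 [ 459.656  -189.8779  260.8211] [-1.1632  1.0462  0.9794]
0.82 [230.9, 162.5, 283.1, 215.5]
[256.8946 197.2377] [256.8329 192.8618]
[ 461.3515 -190.145   150.    ]
[ 427.9246 -174.603   150.    ]
```

View pics/w1.png

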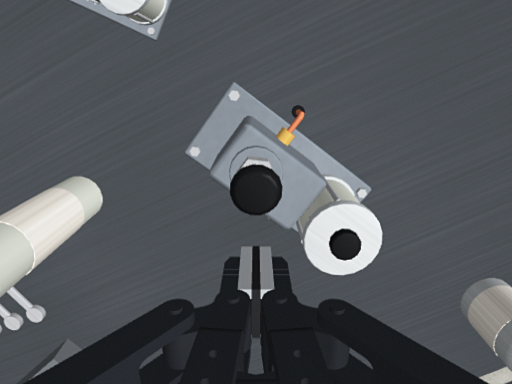

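>>> jog_arm:
  targets:
    - {"offset":[0.001,0.015,0.001],"yaw":0}
    - {"offset":[0.002,0.04,0.002],"yaw":0}
    - {"offset":[0.002,0.065,0.002],"yaw":0}
    - {"offset":[0.002,0.08,0.002],"yaw":0}
    - {"offset":[0.002,0.086,0.002],"yaw":0}
    - {"offset":[0.002,0.086,0.002],"yaw":0}
    - {"offset":[0.002,0.086,0.002],"yaw":0}

```text
time_s: 3.72
eef_pos: [459.2, -186.2, 176.1]
ee_rot: [-0.595, 0.596, 0.382, -0.381]
force: [-1.4, 0.0, 1.6]
grip_width: 0.0
```

```bash
python3 - <<'E'
from rig import ctrl
import cv2,numpy as np
s=ctrl.sense(); print(s['eef_pos'],s['force'])
a=ctrl.capture('side')['img'];b=ctrl.capture('scene')['img']; w=ctrl.capture('wrist')['img']
f=lambda i,x,y:cv2.resize(i[y:y+75,x:x+66],(396,450),interpolation=cv2.INTER_CUBIC)
cv2.imwrite('pics/c2.png',np.hstack([f(a,250,175),f(b,190,180)])[:,:,::-1]);cv2.imwrite('pics/w2.png',w[:,:,::-1])
E
```

```text
[ 459.19400474 -186.21903615  176.05819916] [-1.37266145  0.02851834  1.5644026 ]
```

View pics/c2.png

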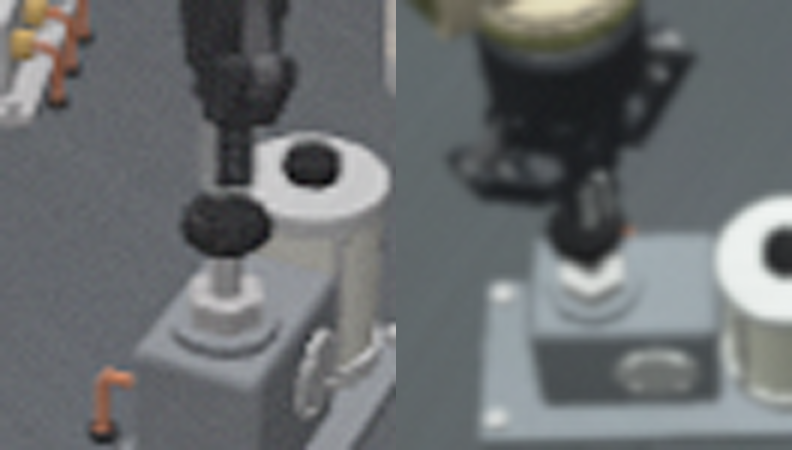

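View pics/w2.png

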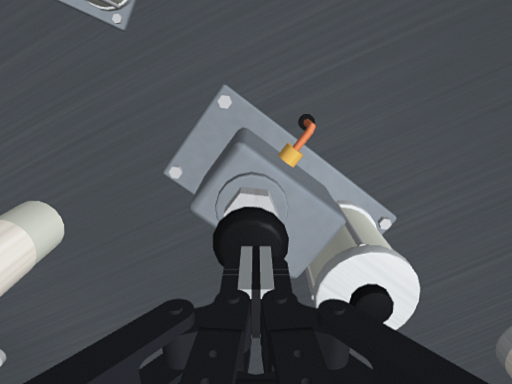

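>>> jog_arm:
  targets:
    - {"offset":[-0.002,0.003,0],"yaw":0}
    - {"offset":[-0.003,0.006,0],"yaw":0}
    - {"offset":[-0.003,0.009,0],"yaw":0}
    - {"offset":[-0.003,0.012,0],"yaw":0}
    - {"offset":[-0.003,0.015,0],"yaw":0}
    - {"offset":[-0.003,0.018,0],"yaw":0}
    - {"offset":[-0.003,0.018,0],"yaw":0}

```text
time_s: 4.45
eef_pos: [458.2, -189.6, 158.7]
ee_rot: [-0.594, 0.597, 0.382, -0.38]
force: [-3.0, 0.7, 9.3]
grip_width: -0.0
```

>>> jog_arm:
  targets:
    - {"offset":[0,0.003,0],"yaw":0}
    - {"offset":[0,0.006,0],"yaw":0}
    - {"offset":[0,0.008,0],"yaw":0}
    - {"offset":[0,0.01,0],"yaw":0}
    - {"offset":[0,0.01,0],"yaw":0}

```text
time_s: 4.87
eef_pos: [458.2, -189.7, 149.7]
ee_rot: [-0.594, 0.597, 0.382, -0.381]
force: [-5.1, 2.8, 14.1]
grip_width: -0.003
```

```bash
python3 - <<'E'
from rig import ctrl
import cv2,numpy as np
s=ctrl.sense(); print(s['eef_pos'],s['force'])
a=ctrl.capture('side')['img'];b=ctrl.capture('scene')['img']
f=lambda i,x,y:cv2.resize(i[y:y+75,x:x+66],(396,450),interpolation=cv2.INTER_CUBIC)
cv2.imwrite('pics/c3.png',np.hstack([f(a,250,175),f(b,190,180)])[:,:,::-1])
E
```

```text
[ 458.17948285 -189.68217266  149.69944614] [-5.11890243  2.81907595 14.11201542]
```

View pics/c3.png

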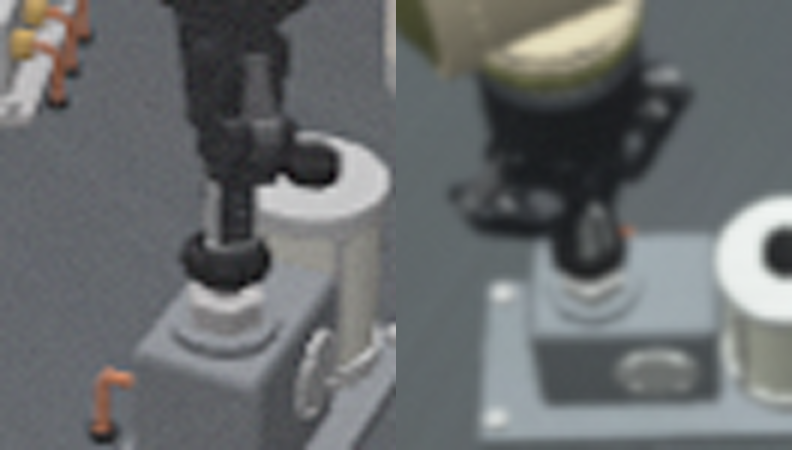

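>>> jog_arm:
  targets:
    - {"offset":[0,0.002,0],"yaw":0}
    - {"offset":[0,0.004,0],"yaw":0}
    - {"offset":[0,0.004,0],"yaw":0}

```text
time_s: 5.22
eef_pos: [458.2, -189.7, 146.7]
ee_rot: [-0.594, 0.597, 0.382, -0.381]
force: [-4.7, 3.1, 13.5]
grip_width: 0.001
```

>>> jog_arm:
  targets:
    - {"offset":[0,0.002,0],"yaw":0}
    - {"offset":[0,0.002,0],"yaw":0}
    - {"offset":[0,0.002,0],"yaw":0}

```text
time_s: 5.47
eef_pos: [458.2, -189.7, 146.6]
ee_rot: [-0.594, 0.597, 0.382, -0.381]
force: [-7.5, 4.6, 22.3]
grip_width: 0.001
```

>>> jog_arm:
  targets:
    - {"offset":[0,-0.006,0],"yaw":0}
    - {"offset":[0,-0.015,0],"yaw":0}
    - {"offset":[0,-0.024,0],"yaw":0}
    - {"offset":[0,-0.025,0],"yaw":0}
    - {"offset":[0,-0.025,0],"yaw":0}
    - {"offset":[0,-0.02,0],"yaw":0}
    - {"offset":[0,-0.015,0],"yaw":0}
    - {"offset":[0,-0.01,0],"yaw":0}
    - {"offset":[0,-0.006,0],"yaw":0}
    - {"offset":[0,-0.002,0],"yaw":0}
    - {"offset":[0,0.001,0],"yaw":0}
    - {"offset":[0,0.001,0],"yaw":0}

```text
time_s: 6.47
eef_pos: [458.4, -189.8, 146.7]
ee_rot: [-0.593, 0.598, 0.382, -0.381]
force: [-4.6, 3.4, 19.2]
grip_width: 0.0
```

```bash
cat > blk.py <<'E'
import sys
from rig import ctrl
import cv2,numpy as np
s=ctrl.sense(); print(s['time_s'],s['eef_pos'],s['force'])
a=ctrl.capture('side')['img'];b=ctrl.capture('scene')['img']
f=lambda i,x,y:cv2.resize(i[y:y+50,x:x+60],(396,330),interpolation=cv2.INTER_CUBIC)
top=np.hstack([f(a,218,150),f(b,280,140)]); bot=np.hstack([f(a,255,180),f(b,195,190)])
cv2.imwrite(sys.argv[1],cv2.resize(np.vstack([top,bot]),(720,600))[:,:,::-1])
E
python3 blk.py pics/b1.png
```

```text
6.4667 [ 458.39002664 -189.77830329  146.65800994] [-4.5680848   3.44989689 19.18408364]
```

View pics/b1.png

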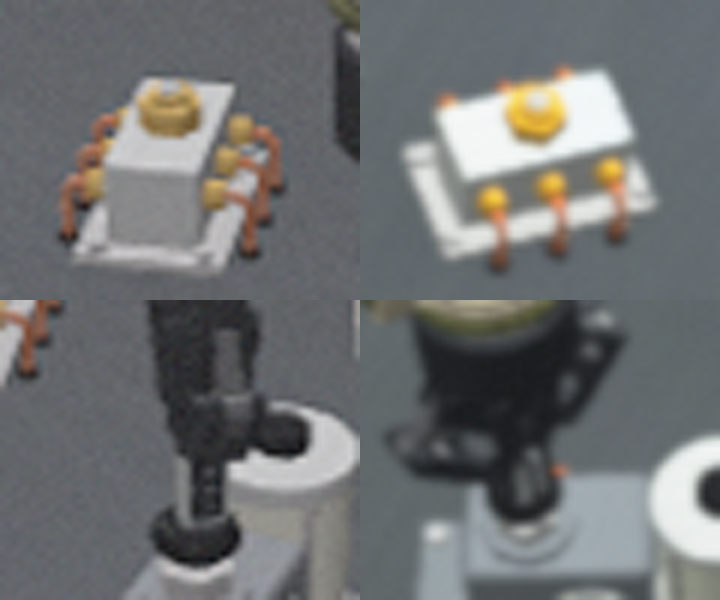

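Two strokes are done: the plunger is at its bottom stop (knob at lower left (197,535), low on the nut). The pin is still in (silver spot at (172,92), level with the neck). I'll keep pumping at the same pace.

>>> jog_arm:
  targets:
    - {"offset":[0,-0.006,0],"yaw":0}
    - {"offset":[0,-0.015,0],"yaw":0}
    - {"offset":[0,-0.024,0],"yaw":0}
    - {"offset":[0,-0.025,0],"yaw":0}
    - {"offset":[0,-0.025,0],"yaw":0}
    - {"offset":[0,-0.02,0],"yaw":0}
    - {"offset":[0,-0.015,0],"yaw":0}
    - {"offset":[0,-0.01,0],"yaw":0}
    - {"offset":[0,-0.006,0],"yaw":0}
    - {"offset":[0,-0.002,0],"yaw":0}
    - {"offset":[0,0.001,0],"yaw":0}
    - {"offset":[0,0.001,0],"yaw":0}

```text
time_s: 7.57
eef_pos: [458.4, -189.7, 146.7]
ee_rot: [-0.593, 0.598, 0.382, -0.381]
force: [-6.0, 3.4, 19.1]
grip_width: 0.001
```

>>> jog_arm:
  targets:
    - {"offset":[0,-0.006,0],"yaw":0}
    - {"offset":[0,-0.015,0],"yaw":0}
    - {"offset":[0,-0.024,0],"yaw":0}
    - {"offset":[0,-0.025,0],"yaw":0}
    - {"offset":[0,-0.025,0],"yaw":0}
    - {"offset":[0,-0.02,0],"yaw":0}
    - {"offset":[0,-0.015,0],"yaw":0}
    - {"offset":[0,-0.01,0],"yaw":0}
    - {"offset":[0,-0.006,0],"yaw":0}
    - {"offset":[0,-0.002,0],"yaw":0}
    - {"offset":[0,0.001,0],"yaw":0}
    - {"offset":[0,0.001,0],"yaw":0}

```text
time_s: 8.57
eef_pos: [458.4, -189.7, 146.7]
ee_rot: [-0.593, 0.598, 0.382, -0.381]
force: [-5.5, 3.2, 19.3]
grip_width: 0.0
```

```bash
python3 blk.py pics/b2.png
```

```text
8.5667 [ 458.41872149 -189.70859877  146.65724252] [-5.48790743  3.16985303 19.25189072]
```

View pics/b2.png

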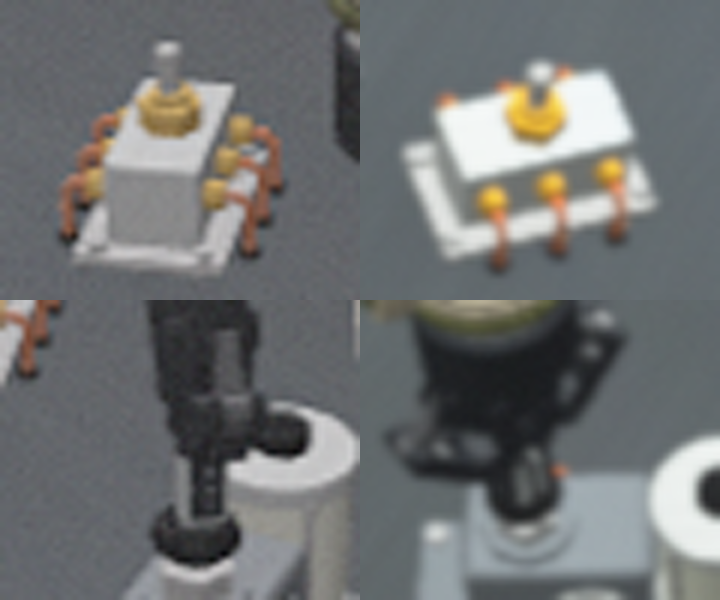

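The pin has popped out after four strokes: silver rod from (168,42) to (170,90) in the side view, and it also shows in the scene view. Next I'll lift off.

>>> jog_arm:
  targets:
    - {"offset":[0,-0.006,0],"yaw":0}
    - {"offset":[0,-0.015,0],"yaw":0}
    - {"offset":[0,-0.026,0],"yaw":0}
    - {"offset":[0,-0.045,0],"yaw":0}
    - {"offset":[0,-0.07,0],"yaw":0}
    - {"offset":[0,-0.09,0],"yaw":0}
    - {"offset":[0,-0.1,0],"yaw":0}
    - {"offset":[0,-0.1,0],"yaw":0}
    - {"offset":[0,-0.1,0],"yaw":0}
    - {"offset":[0,-0.1,0],"yaw":0}

```text
time_s: 9.5
eef_pos: [457.4, -188.9, 245.0]
ee_rot: [-0.594, 0.597, 0.382, -0.381]
force: [0.6, 0.1, -0.1]
grip_width: -0.002
```

```bash
python3 blk.py pics/b3.png; python3 - <<'E'
from rig import ctrl
import cv2
cv2.imwrite('pics/s3.png',ctrl.capture('scene')['img'][:,:,::-1])
for t in('oil_bottle','cartridge','fluid_can'): print(t,[(b['score'],b['box']) for b in ctrl.boxes_of('scene',t)])
E
```

```text
9.5 [ 457.42069352 -188.92327146  245.01418303] [ 0.57364357  0.13680911 -0.06440744]
oil_bottle [(0.88, [290.1, 81.3, 309.3, 128.4])]
cartridge [(0.86, [155.1, 254.8, 188.6, 302.3]), (0.31, [203.5, 210.7, 268.7, 252.8])]
fluid_can [(0.79, [336.9, 206.4, 358.0, 239.6])]
```

View pics/b3.png

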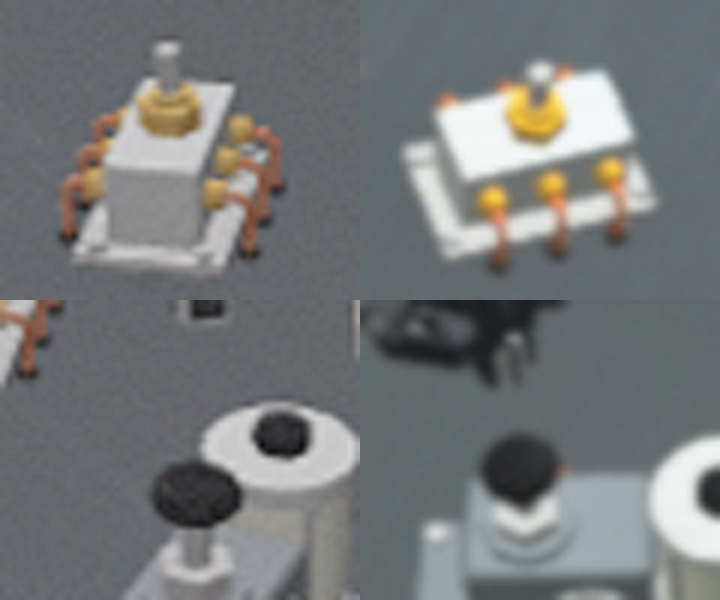

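The knob is back up with its stem showing (lower left (197,495)). The pin is out, the gripper is clear, and the bystanders' boxes are unchanged to within about 3 px.

```bash
python3 -c "
from rig import ctrl
print(ctrl.finish_job())"
```

```text
the job is handed in; nothing more can be done
None
```

I primed the middle-sized pump with four full strokes of the closed fingertips, and after the fourth the indicator pin stood fully out. I then lifted about 100 mm clear and handed the job in. The last time reading before the final camera checks was 9.5 s.

- **Pump choice:** I picked it by size. The centre of its button triangulated to about 140 mm high, which fits a top at 150 mm. The look-alikes' buttons measured about 191 and 89 mm.
- **Strokes:** The bottom stop showed up at the same height (TCP at 146.6 mm) on each stroke. The largest force read was about 22 N, but I only read it at the end of each move, so brief peaks in between were not seen.
- **Last checks:** The pictures showed the pin out, the button back up with its stem showing, and the gripper touching nothing (force about 0.6 N or less). The bottle, cartridge and can had moved no more than about 3 pixels in the detections, which is within their noise.
- **Disagreements:** The cameras differed by up to about 4 mm on where the button is. I settled it by centring the fingers on the button in the wrist and side views. One low-score (0.31) "cartridge" detection was really the pump.

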